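# Roll the stray mandrel into the free trough

## Robot

A 7-joint arm with a two-finger parallel gripper is mounted at the origin on the work surface. World frame = base frame: x ahead of the robot, y to its left, z up, the work surface at z = 0. Lengths are in mm, angles in rad, forces in N, time in s.
With the tool pointing down it reaches from about 400 to 850 mm from the base axis. Payload 10.4 kg.
Tool frame: the origin (TCP) lies on the centre line of the jaws, within the pads' length; the fingertips stand 11 mm ahead of it and the grasp point (between the pads) lies 8 mm behind it; z points along the fingers, y is the line along which they close (so a half turn about z gives the same grasp; the last joint's range is limited). The gripper opens to 85 mm and grips with 20 to 120 N. Pads are 22 mm wide; open, the fingers measure 114 mm over their backs; the gripper's body (76 mm by 85 mm) begins 54 mm behind the grasp point. The pads swing forward as they close: fully open they stand 13 mm farther back than shut.
Start: joints at [-1.182, 0.332, -0.065, 1.46, 0.022, 1.35, -0.088], TCP at [250.152, 572.778, 242.338] pointing down, gripper open.
Joint ranges: [-2.6, 2.6], [-0.5, 2.12], [-1.47, 1.34], [0.16, 2.42], [-1.27, 4.41], [0.06, 2.06], [-2.6, 2.6]. Speed limits (rad/s): [2.22, 2.22, 2.79, 2.79, 3.14, 3.14, 3.14].

## Interface

Orientations are given as a unit quaternion [x, y, z, w].
In Python, from cell import bot, read_camera, get_calibration gives the robot as it stands. Calls block until the motion is done:
- bot.reach(position, orientation): joint-space move of the TCP to a pose.
- bot.move_straight(position, vel=150, ori=None, max_force=None): straight line of the TCP; ori=None keeps the orientation; vel is the mean speed in mm/s. With max_force (N) it stops when the force on the tool has changed by that much, and returns True; else False.
- bot.movej(angles): joint-space move.
- bot.grip(opening, f_grip=None): finger opening in mm; f_grip is the grip in N (None keeps the last); returns when the fingers have stopped.
- bot.wait(seconds).
- bot.solve_ik(position, orientation): joint angles nearest the present ones, or None.
- bot.sense(): the state.
- read_camera(name): name is "scene" or "side" or "wrist"; returns the picture (420x560x3 uint8, blue, green, red); there is no depth.
- get_calibration(name): a dict with "intrinsics" (3x3 intrinsics, pixels), "k1" (the pictures are not rectified: a ray, as slopes to the right and down, at radius r is drawn at 1 + k1 r^2 times it, then the intrinsics apply), "xyz" and "rotation" of the camera in the world. Camera axes: x right, y up, looking along -z (the intrinsics and any distortion apply to the point x, -y, -z); pixel columns grow to the right and rows downward; lengths in mm; the calibration is good to about 2 mm. A picture is of the moment at which its call begins: read the wrist's pose just before it. get_calibration takes no time and is no camera call; for the wrist camera it gives the pose at the moment of the call.
A pose or a line that the arm cannot do raises bot.Unreachable and nothing moves.
- bot.finish_job(): hands the job in; it is judged then, once.
The state is a dict: "t": time; "joint_positions": joint angles; "qd": joint speeds; "joint_torque": joint torques, N m; "ee_pos": TCP position; "eef_rot": TCP orientation; "contact_force": force on the tool from outside, world axes, zero at the start; "torque": the same for the moment, N m; "gripper_width": finger opening in mm; "grasp_force": force on a finger pad.
Only numpy, scipy, OpenCV 4.12 (cv2) and the standard library are available. Lean on these libraries where they do the work, as an engineer would, in place of code of your own. Each camera call takes 0.05 s, during which the arm holds its last target. There are 200 camera calls.

## Task

On the jeweller's bench, one steel mandrel lies loose on the flat deck of the wooden rack, and another is already parked in the trough at one end of the rack. Roll the loose mandrel along the deck into the trough that is empty, so that it lies at rest down in it, and let go. Keep it on the rack: do not lift it, and leave the parked mandrel and everything else on the bench where they are.

Things in the scene. Friction and masses are not known exactly. Their poses are not given: they have to be found in the camera images.
- rack: fixed wooden rack, 190 mm (x) by 340 mm (y, roughly left-right, turned up to 20 degrees); origin at the centre of its underside. Middle: a level deck, 220 mm long in y, 24 mm above the bench. At each y end: an open-ended trough along x, 46 mm wide, 12 mm below the deck, then a dark wall 14 mm thick, 20 mm above the deck. One trough (either) holds the parked mandrel, the other is empty
- trough_left (a point): middle of the trough at the rack's +y end (robot's left), at the height where the axis of a mandrel lying in it comes (32 mm above the bench); axes as the rack's
- trough_right (a point): middle of the trough at the rack's -y end (robot's right), likewise 32 mm above the bench; axes as the rack's
- loose_bar: round steel mandrel (smooth straight bar), 150 mm long, 40 mm in diameter, about 0.45 kg. Origin at the middle of its axis; x runs along the bar, z up at the start. It lies on the deck, within 35 mm of its middle and 9 degrees of parallel to the troughs, its axis 44 mm above the bench. It rolls freely: push it slowly, about 50 mm/s
- parked_bar: round steel mandrel (smooth straight bar), 150 mm long, 40 mm in diameter, about 0.45 kg. Origin at the middle of its axis; x runs along the bar. A twin of the loose one, lying in one of the two troughs, its axis 32 mm above the bench
- clamp: a wooden ring clamp with a brass band, 140 mm long (its y), 26 mm high, lying in front of the rack; loose, to be left alone. Origin at its underside
- caliper: a steel caliper with a black slide, 200 mm long (its y), 13 mm high, lying behind the rack; loose, to be left alone. Origin at its underside
- mallet: a wooden mallet, 240 mm long, lying to the robot's left; loose, to be left alone. Origin at its underside
- graver: a wood-handled hand graver like a screwdriver, 180 mm long, lying to the robot's right; loose, to be left alone. Origin at its underside
- jar: an amber glass jar with a steel lid, 64 mm across, 75 mm high, to the right; loose, to be left alone. Origin at its underside
- dish: a white ceramic dish, 110 mm across, 30 mm high, to the left; loose, to be left alone. Origin at its underside
- bench_block: a square steel bench block on a rubber foot, 90 mm wide, 40 mm high, to the right; loose, to be left alone. Origin at its underside
Not all that is in view belongs to the job. What is shaped like the loose_bar but green or orange is not meant.

How it is judged:
By the outcome, as a careful person would: the job done as asked, in the order asked, and still so for the second after the job is handed in, with the robot touching nothing.
It also fails if it takes over 35 s, if anything falls off the work surface, if the arm or the gripper's body presses on something with over 40 N, if the wrist force passes 120 N, or if a joint passes its speed limit or range.

## Working session

There is one attempt and no reset: what is moved stays moved. The work goes in short steps, each a Python script; the robot and the scene stay as the last script left them, time stands still between calls to the robot, and variables do not carry over. Pictures are saved under pics/ and viewed, at most 10 in all, crops included, and the job is handed in when it is done.

```bash
mkdir -p pics
python3 - <<'E'
from cell import bot, read_camera, get_calibration
import cv2
for n in("scene","side"):
    cv2.imwrite(f"pics/{n}0.png",read_camera(n)); print(n,get_calibration(n))
print(bot.sense())
E
```

```text
scene {'intrinsics': array([[510.07564973,   0.        , 280.86937818],
       [  0.        , 510.07564973, 221.20317859],
       [  0.        ,   0.        ,   1.        ]]), 'k1': -0.14778537909268102, 'xyz': array([1193.3725848 , -545.99020032, 1316.51193355]), 'rotation': array([0.27168591, 0.12662582, 0.40487763, 0.86384418])}
side {'intrinsics': array([[493.46109986,   0.        , 274.00707546],
       [  0.        , 493.46109986, 200.89343191],
       [  0.        ,   0.        ,   1.        ]]), 'k1': -0.11589197577023526, 'xyz': array([ -253.45486308, -1068.26603772,   914.29860649]), 'rotation': array([ 0.45520721, -0.14107982, -0.26886325,  0.83701579])}
{'t': 0.1, 'joint_positions': array([-1.18161524,  0.33281677, -0.06466999,  1.46086585,  0.02160402,
        1.34987392, -0.08852266]), 'qd': array([-0.00100944, -0.00205944,  0.00067624, -0.0025922 , -0.0004712 ,
        0.00077628, -0.00119758]), 'joint_torque': array([ 1.94440465e-03, -6.26747561e+01,  4.98093199e-02, -3.92423093e+01,
        1.64316245e-02,  7.06476480e-03, -4.75780030e-05]), 'ee_pos': array([250.04387826, 572.45702791, 241.58627526]), 'eef_rot': array([ 2.04453987e-01,  9.78875970e-01, -6.27126997e-04, -9.51504813e-05]), 'contact_force': array([-0.00479735,  0.57671359, -0.19730202]), 'torque': array([-0.00635592, -0.0002912 ,  0.01345311]), 'grasp_force': 0.0, 'gripper_width': 85.38687707721581}
```

View pics/scene0.png

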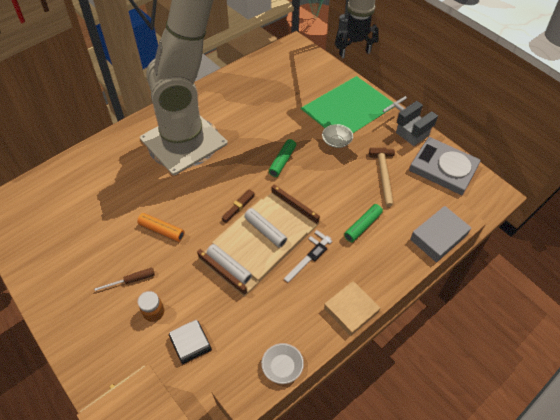

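View pics/side0.png

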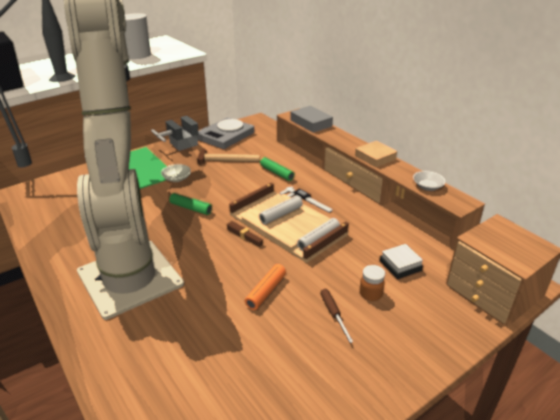

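The parked bar lies in the right (-y) trough (scene px ~228,263). The loose bar is at ~(266,228) on the deck, and the empty trough is the +y one (~(290,208)). I'll enlarge crops to measure from.

Run:
```python
import cv2
for n,(x,y,w,h) in {"scene":(190,175,150,120),"side":(220,175,140,85)}.items():
    i=cv2.imread(f"pics/{n}0.png")[y:y+h,x:x+w]
    i=cv2.resize(i,None,fx=5,fy=5,interpolation=cv2.INTER_CUBIC)
    for k in range(0,w,10): cv2.putText(i,str(x+k),(k*5,8),0,.3,(255,255,255)); cv2.line(i,(k*5,10),(k*5,14),(255,255,255))
    for k in range(0,h,10): cv2.putText(i,str(y+k),(0,k*5+4),0,.3,(255,255,255)); cv2.line(i,(22,k*5),(26,k*5),(255,255,255))
    cv2.imwrite(f"pics/{n}c.png",i)
```

```text
(no output)
```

View pics/scenec.png

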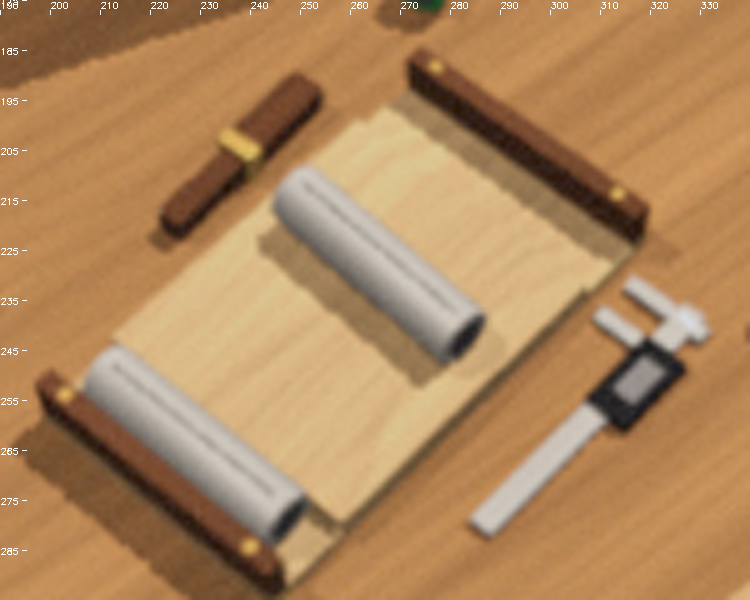

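View pics/sidec.png

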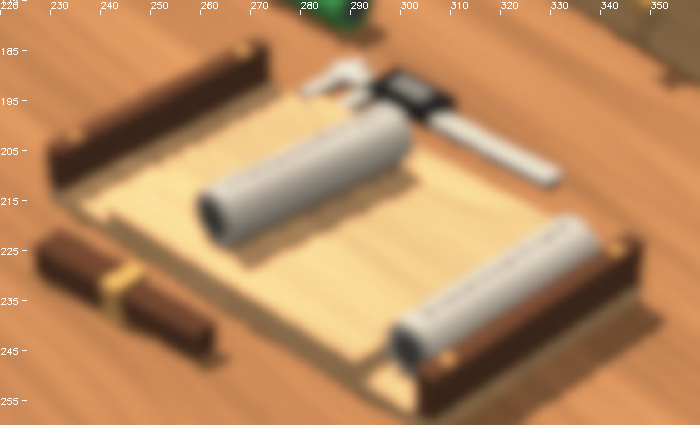

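The crops show the wall tops and the end discs clearly. The loose bar's +x disc is at scene (283.2,242.3) and its -x disc at side (262.6,218.2). The left wall top corners are at scene (273.6,184.6) and (319.6,216).

```bash
cat > h.py <<'E'
from cell import bot, read_camera, get_calibration
import cv2, numpy as np
from scipy.spatial.transform import Rotation as R
def hit(n,uv,z,c=None):
    c=c or get_calibration(n); K=c["intrinsics"]
    s=cv2.undistortPoints(np.array([[uv]],float),K,np.array([c["k1"],0,0,0,0.]))[0,0]
    d=R.from_quat(c["rotation"]).apply([s[0],-s[1],-1]); p=np.array(c["xyz"])
    return (p+d*(z-p[2])/d[2])[:2]
E
python3 - <<'E'
from h import *
from scipy.optimize import least_squares
np.set_printoptions(precision=1,suppress=True)
# scene wall tops z=44
L=[("scene",(273.6,184.6),-95,170),("scene",(271.6,187.4),-95,156),("scene",(319.6,216),95,170),("scene",(317.4,218.6),95,156),
("scene",(197.6,252),-95,-170),("scene",(200,249),-95,-156),("scene",(247,289.2),95,-156),
# side: crop/5+(220,175)
("side",(220+52/5,175+150/5),-95,170),("side",(220+267/5,175+42/5),95,170),("side",(220+640/5,175+240/5),95,-170),("side",(220+418/5,175+378/5),-95,-170)]
W=np.array([hit(n,uv,44) for n,uv,_,_ in L]); M=np.array([l[2:] for l in L],float)
T=lambda p,m:m@np.array([[np.cos(p[2]),np.sin(p[2])],[-np.sin(p[2]),np.cos(p[2])]])+p[:2]
s=least_squares(lambda p:(T(p,M)-W).ravel(),[550,0,0],loss="soft_l1",f_scale=3)
print("rack",s.x,np.degrees(s.x[2]));print((T(s.x,M)-W))
inv=lambda w:(w-s.x[:2])@np.array([[np.cos(s.x[2]),-np.sin(s.x[2])],[np.sin(s.x[2]),np.cos(s.x[2])]])
for nm,z,a,b in(("loose",44,(262.6,218.2),(283.2,242.3)),("parked",32,(301,244.4),(247.8,278.6))):
    A,B=hit("side",a,z),hit("scene",b,z); d=B-A
    print(nm,A,B,"mid",(A+B)/2,"len",np.hypot(*d),"ang",np.degrees(np.arctan2(d[1],d[0])),"rackframe",inv(A),inv(B))
E
```

```text
rack [507.1 -55.4   0.2] 8.734872705574999
[[-0.6  1.5]
 [-3.3 -0.2]
 [ 1.5  0.2]
 [ 0.7 -1.9]
 [-2.2 -2.9]
 [-0.3 -0.5]
 [-5.3  2.5]
 [ 0.5  9.7]
 [ 0.  10.5]
 [ 3.4 -3.1]
 [ 6.1 -6.9]]
loose [428.9 -32.8] [575.6 -20.3] mid [502.2 -26.5] len 147.16945450155492 ang 4.881095990762184 rackframe [-73.9  34.2] [73.  24.3]
parked [ 453.9 -192.6] [ 599.4 -171.9] mid [ 526.6 -182.2] len 146.92351773556317 ang 8.112032142504574 rackframe [ -73.4 -127.5] [  73.5 -129.1]
```

```bash
cat >> h.py <<'E'
RK=np.array([507.1,-55.4]); YAW=np.radians(8.6)
def W(x,y,z): 
    c,s=np.cos(YAW),np.sin(YAW); return [RK[0]+c*x-s*y, RK[1]+s*x+c*y, z]
def oris():  # tool z down, tool y along +-rack x
    return [(R.from_euler("z",YAW+a)*R.from_euler("x",np.pi)).as_quat() for a in(np.pi/2,-np.pi/2)]
E
python3 - <<'E'
from h import *
np.set_printoptions(precision=2,suppress=True)
q0=bot.sense()["joint_positions"]
best=None
for o in oris():
    q=[bot.solve_ik(W(0,y,z),o) for y,z in((-40,200),(-40,38),(97,38))]; print(q)
    if all(k is not None for k in q):
        m=max(abs(k[6]) for k in q)
        if best is None or m<best[0]: best=(m,o)
o=best[1]; bot.reach(W(0,-40,260),o)
s=bot.sense();print(s["t"],s["ee_pos"],s["eef_rot"],o); c=get_calibration("wrist"); print(c)
cv2.imwrite("pics/w1.png",read_camera("wrist"))
np.save("o.npy",o); np.savez("w1.npz",**c)
E
```

```text
[array([-0.59,  0.15,  0.76,  1.82, -0.11,  1.21,  0.35]), array([-0.56,  0.41,  0.77,  1.97, -0.37,  0.9 ,  0.55]), array([-0.59,  0.29,  0.47,  2.03, -0.17,  0.86,  0.12])]
[array([-1.  ,  0.31,  1.3 ,  1.84, -0.31,  1.24, -2.6 ]), array([-0.83,  0.63,  1.16,  1.98, -0.7 ,  1.  , -2.32]), array([ 0.86,  0.63, -1.24,  1.96,  0.69,  1.06,  2.6 ])]
2.6417 [513.36 -93.88 259.9 ] [ 0.65  0.76 -0.   -0.  ] [0.65 0.76 0.   0.  ]
{'intrinsics': array([[348.22,   0.  , 276.32],
       [  0.  , 348.22, 212.96],
       [  0.  ,   0.  ,   1.  ]]), 'k1': -0.056709093473263986, 'xyz': array([502.59, -19.  , 390.69]), 'rotation': array([-0.15, -0.01,  0.07,  0.99])}
```

View pics/w1.png

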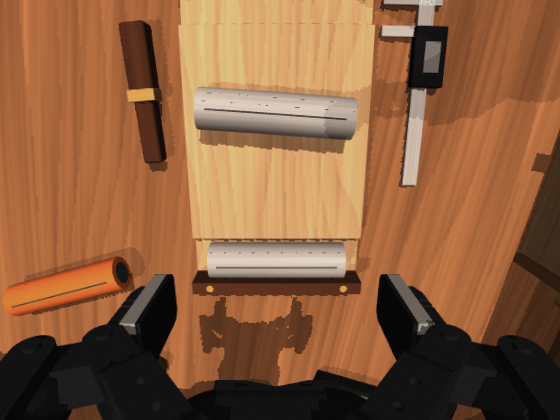

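The wrist view shows the deck corners at about (180,24), (374,25), (193,238) and (362,239). The loose bar's ends are at about (195,109) and (356,118), and the parked bar is still in its trough. I'll check these against the rack fit.

Run:
```python
from h import *
np.set_printoptions(precision=1,suppress=True)
c=dict(np.load("w1.npz"))
def inv(w): d=np.array(w)-RK; k,s=np.cos(YAW),np.sin(YAW); return np.array([k*d[0]+s*d[1],-s*d[0]+k*d[1]])
for uv,z,e in[((180,24),24,"-95,110"),((374,25),24,"95,110"),((193,238),24,"-95,-110"),((362,239),24,"95,-110"),((195,109),44,"loose-"),((356,118),44,"loose+"),((208,260),32,"parked-"),((346,260),32,"parked+")]:
    w=hit("wrist",uv,z,c); print(e,w,inv(w))
```

```text
-95,110 [399.4  43.1] [-91.8 113.5]
95,110 [584.1  70.4] [ 94.9 112.9]
-95,-110 [ 431.  -174.6] [ -93.  -106.4]
95,-110 [ 620.3 -146.9] [  98.3 -107.4]
loose- [425.7 -33.3] [-77.2  34. ]
loose+ [580.5 -18.2] [78.1 25.8]
parked- [ 451.5 -195.2] [ -75.9 -129.9]
parked+ [ 605.5 -171.6] [  79.9 -129.6]
```

Run:
```python
from h import *
np.set_printoptions(precision=1,suppress=True)
import h
h.RK=np.array(W(2,3,0)[:2]); o=np.load("o.npy")
bot.move_straight(W(0,-38,100),ori=o)
print(bot.move_straight(W(0,-38,38),vel=60,max_force=10),bot.sense()["ee_pos"])
cv2.imwrite("pics/s2.png",read_camera("side")[170:270,200:370].repeat(4,0).repeat(4,1))
print(bot.move_straight(W(0,60,38),vel=45,max_force=20)); s=bot.sense();print(s["t"],s["ee_pos"],s["contact_force"])
cv2.imwrite("pics/w2.png",read_camera("wrist"))
```

```text
False [514.6 -89.7  38.3]
False
7.4667 [499.7   7.   38. ] [-0.7 -0.4 -0.2]
```

View pics/w2.png

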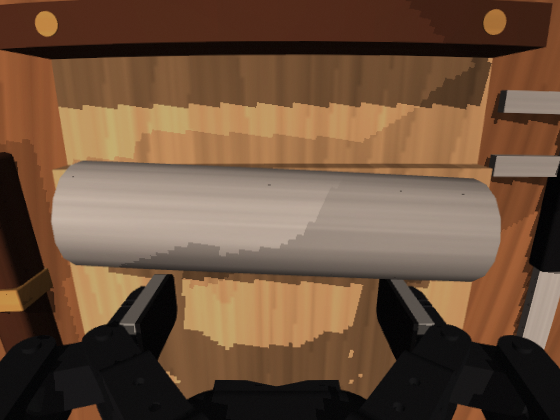

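The bar is moving ahead of the fingers, nearly parallel to the trough edge, and is clear of the clamp and caliper. I'll finish the push and then back off.

Run:
```python
from h import *
np.set_printoptions(precision=1,suppress=True)
import h
h.RK=np.array(W(2,3,0)[:2]); o=np.load("o.npy")
print(bot.move_straight(W(0,95,38),vel=45,max_force=20)); s=bot.sense();print(s["t"],s["ee_pos"],s["contact_force"])
bot.wait(0.5)
bot.move_straight(W(0,40,38),vel=80); bot.move_straight(W(0,20,230),vel=150); bot.wait(.5)
cv2.imwrite("pics/w3.png",read_camera("wrist")); print(bot.sense()["t"])
c=get_calibration("wrist"); np.savez("w3.npz",**c)
```

```text
False
8.4417 [494.4  41.6  38. ] [-0.7  0.6 -0.6]
11.7667
```

View pics/w3.png

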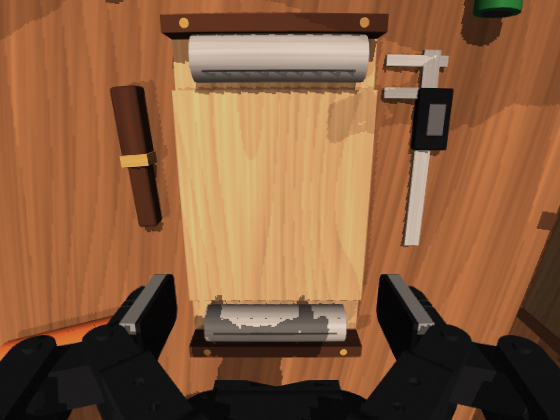

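The loose bar now lies in the left trough (189–368, 35–82), parallel to the wall. The parked bar, clamp and caliper haven't moved. I'll check that it's at rest, then hand in.

Run:
```python
from h import *
a=cv2.imread("pics/w3.png"); bot.wait(1); b=read_camera("wrist")
d=cv2.absdiff(a,b)[20:95,170:385]; print(d.mean(),d.max())
if d.mean()<3: print(bot.finish_job())
```

```text
0.8297467700258397 66
the job is handed in; nothing more can be done
None
```

I rolled the loose mandrel into the empty left (+y) trough, where the last wrist pictures show it lying at rest. I backed the gripper clear and handed the job in about 13 s into the 35 s limit; the parked mandrel, clamp and caliper looked unmoved.

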